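# Present the card terminal to the guest on the left

### The arm

A 6-joint arm with a two-finger parallel gripper is mounted at the origin on a cart in front of the work surface, level with it; the furniture and walls round the work are solid. World frame = base frame: x ahead of the robot, y to its left, z up, the work surface at z = 0. Lengths are in mm, angles in rad, forces in N, time in s.
With the tool pointing down it reaches from about 275 to 750 mm from the base axis. Payload 10.2 kg.
Tool frame: the origin (TCP) lies at the very end of the fingers, on their centre line; the grasp point (between the pads) lies 19 mm behind it; z points along the fingers, y is the line along which they close (so a half turn about z gives the same grasp; the last joint's range is limited). The gripper opens to 85 mm and grips with 20 to 120 N. Pads are 22 mm wide; open, the fingers measure 114 mm over their backs; the gripper's body (76 mm by 85 mm) begins 54 mm behind the grasp point. The pads swing forward as they close: fully open they stand 13 mm farther back than shut.
Start: joints at [-1.375, 0.313, 1.498, -0, 1.331, -0.223], TCP at [213.487, -479.64, 194.494] pointing down, gripper open.
Joint ranges: [-2.94, 2.94], [-0.97, 2.17], [0.19, 2.56], [-1.23, 4.37], [0.02, 3.11], [-2.88, 2.88]. Speed limits (rad/s): [2.39, 2.39, 3.01, 3.14, 3.14, 3.14].

### API

Orientations are given as a unit quaternion [w, x, y, z].
In Python, from rig import telemetry, optics, ctrl gives the robot as it stands.
- The arm moves only by the tool servo_tool, never from a script. Its argument "deltas" is a list of rows, each a list of 3 entries, a list of its own where there are three numbers: the shift along the tool's x, y, z in units of 20 cm (1.0 is 20 cm), then the turn, a rotation vector about the tool's x, y, z in units of 90 degrees (1.0 is 90 degrees), then the opening, from 0 (shut) to 1 (fully open). A call has 1 to 8 rows; each row shifts and turns the commanded pose from where the row before left it, along the tool's axes as they then stand; what a row does not reach is not made up. A row lasts 1/10 s, in which the tool goes at most 50 mm and 8.59 degrees, less where a joint would pass 70% of its speed; a pose out of reach is approached as far as the arm can. A call with a number of a shift or a turn outside -1 to 1 is refused whole. A call with a gripper value outside its range is refused whole. The fingers move at their own pace and stop on an object; "squeeze" is the grip in N (left out, the last holds). Time passes only in rows, so rows that do not move let the fingers close. It gives the time, the measured TCP pose, the force, the opening and the grip force at its end, in the units of the state.
- telemetry.sense(): the state, without advancing time (a new reading comes with each control period).
- optics.capture(name): name is "scene" or "top" or "wrist"; returns the picture (384x512x3 uint8, blue, green, red); there is no depth.
- optics.camera_model(name): a dict with "vfov" (degrees; the focal length in pixels is half the picture's height over the tangent of half this angle, whatever the lens; pixels are square), "cx", "cy" (the principal point, pixels), "R" (3x3) and "t" (3): a world point X has camera coordinates R X + t; the wrist camera has in their place "mount" (4x4, takes a point from camera to tool coordinates, whose origin is the TCP and whose axes are the flange's). Camera axes: x right, y down, z forward; pixel columns grow to the right and rows downward; lengths in mm; the calibration is good to about 2 mm. A picture is of the moment at which its call begins: read the wrist's pose just before it. camera_model takes no time and is no camera call.
- ctrl.finish_job(): hands the job in; it is judged then, once.
The state is a dict: "time_s": time; "joints": joint angles; "dq": joint speeds; "tau": joint torques, N m; "eef_pos": TCP position; "ee_rot": TCP orientation; "force": force on the tool from outside, world axes, zero at the start; "wrist_torque": the same for the moment, N m; "grip_width": opening from 0.0 (shut) to 1.0 (fully open); "grip_force": force on a finger pad.
Only numpy, scipy, OpenCV 4.12 (cv2) and the standard library are available. Lean on these libraries where they do the work, as an engineer would, in place of code of your own. Each camera call takes 0.05 s, during which the arm holds its last target. There are 200 camera calls.

### The job

The guest to the left is ready to pay. Close the grip softly on the card terminal and slide it gently out of its charging dock without forcing it against the dock, then turn it level, screen up, with its keypad end pointing to the left (+y), so that the guest can read it and tap a card. Finish still holding it there, well over 20 cm above the counter and carried by nothing but the gripper; leave the cups, jam jar and sugar pourer where they stand.

Things in the scene. Friction and masses are not known exactly. Their poses are not given: they have to be found in the camera images.
- card_terminal: Card payment terminal: rounded bar 144 long (x), 60 wide (y), 22 thick (z), 0.22 to 0.42 kg; black below, light grey above, blue screen in the head half, keys in the foot half, the last row green, yellow, red. Origin: centre of its back. +x runs from keypad end (foot) to head, +z out of the screen. At the start it stands foot down in the dock, its x axis 55 degrees above level.
- terminal_grip (a point): Good point to hold the terminal: middle of its 60 mm width and 22 mm thickness, 25 mm from the middle of its length towards the head; the side edges are free here. Docked, it lies about 107 mm above the counter.
- terminal_foot (a point): Middle of the terminal's foot (keypad) end face.
- dock: Light grey charging dock screwed to the counter, foot 132 x 96. Origin on the counter, 80 mm straight below the docked terminal's origin; -x is its front. Its pocket leans back: the terminal slides along a line 55 degrees above level, rising towards the dock's +x, with 2 mm clearance each side. Side cheeks (76 mm over their outsides) enclose its lowest 32 mm, the front lip 22 mm, the back rest 62 mm.
- dock_mouth (a point): Middle of the pocket's mouth, level with the tops of the cheeks. A charging plug 12 x 4 mm, 8 mm high, stands in the pocket's floor 32 mm below and enters a socket in the terminal's foot. Pull 40 mm or more along the slope before turning. Plug and pocket bear up to 25 N: a hard squeeze off-centre passes that.
- guest (a point): Fixed point in front of the guest, in the air beyond the left end of the counter (x 0.45, y +0.42); its axes are the world's. Hold the terminal to the right of it, over the counter.
- cup_0: Small white handleless cup with a line pattern, 58 diameter, 62 high, near the dock; bystander. Origin: centre of underside.
- cup_2: Small handleless cup with a dark dot pattern, 58 diameter, 62 high; bystander. Origin: centre of underside.
- jam_jar: Jar of red jam with a yellow lid, 60 diameter, 70 high; bystander. Origin: centre of underside.
- sugar_pot: Glass sugar pourer, 68 diameter, 156 high; bystander. Origin: centre of underside.

How it is judged:
By the outcome, as a careful person would: the job done as asked, in the order asked, and still so for the second after the job is handed in, while the arm keeps its last pose, push and grip.
It also fails if it takes over 37 s, if anything falls off the work surface, if the arm or the gripper's body presses on something with over 40 N, if the wrist force passes 120 N, or if a joint passes its speed limit or range.

## Working session

There is one attempt and no reset: what is moved stays moved. The work goes in short steps, Python scripts to look and compute and a tool call to move; the robot and the scene stay as the last step left them, time stands still between calls to the robot, and variables do not carry over. Pictures are saved under pics/ and viewed, at most 10 in all, crops included, and the job is handed in when it is done.

Besides the shell and the picture viewer there is one more tool, called as name(argument=value, ...) on one line, values as JSON. servo_tool: Moves the arm, as the interface text tells. Its arguments: {"type":"object","properties":{"deltas":{"type":"array"},"squeeze":{"type":"number"}},"required":["deltas"]}

```bash
mkdir -p pics; ls; python3 - <<'E'
from rig import telemetry, optics
import cv2, numpy as np
s=telemetry.sense(); print(s)
a=optics.capture("scene"); b=optics.capture("top")
cv2.imwrite("pics/scene0.png",a); cv2.imwrite("pics/top0.png",b)
for n in("scene","top","wrist"): print(n,optics.camera_model(n))
E
```

```text
pics
{'time_s': 0.0, 'joints': array([-1.37539697e+00,  3.13442224e-01,  1.49842686e+00,  4.54370696e-06,
        1.33104333e+00, -2.23397428e-01]), 'dq': array([-0.00022113,  0.00114834, -0.00059264,  0.00105209,  0.00069875,
       -0.00044437]), 'tau': array([-1.52100124e-04, -4.12271690e+01, -2.59740722e+01, -2.08260294e-04,
        4.22886136e-03,  5.78138497e-05]), 'eef_pos': array([ 213.42666457, -479.31973568,  193.94295132]), 'ee_rot': array([-6.59784951e-04,  9.78156048e-01,  2.07870899e-01,  1.14436858e-05]), 'force': array([-0.23917432,  0.12635632, -0.11553614]), 'wrist_torque': array([ 0.01938492,  0.01515373, -0.02334562]), 'grip_force': 0.0, 'grip_width': 0.9995470040127521}
scene {'vfov': 54.835490367360315, 'cx': 258.35146851164455, 'cy': 185.74611362761965, 'R': array([[-0.49218851, -0.87048228,  0.00332852],
       [-0.66072095,  0.3710902 , -0.65248747],
       [ 0.5667436 , -0.32334605, -0.75779221]]), 't': array([ 169.58221344,  407.56086883, 1298.6486629 ])}
top {'vfov': 54.51873059378967, 'cx': 256.0219354999245, 'cy': 195.5725948678004, 'R': array([[ 1.16992390e-02, -9.99930997e-01,  1.06261855e-03],
       [-9.85929660e-01, -1.17126265e-02, -1.66749874e-01],
       [ 1.66750814e-01,  9.03179486e-04, -9.85998656e-01]]), 't': array([ -43.39151479,  470.05091952, 1317.82713544])}
wrist {'vfov': 59.99295920844346, 'cx': 256.72626520783473, 'cy': 194.45427646715257, 'mount': array([[ 1.01752659e-03, -9.54197120e-01, -2.99176905e-01,
         7.60510208e+01],
       [ 9.99998984e-01,  6.72180009e-04,  1.25722714e-03,
        -7.97141212e-01],
       [-9.98541777e-04, -2.99177881e-01,  9.54196834e-01,
        -1.79324798e+02],
       [ 0.00000000e+00,  0.00000000e+00,  0.00000000e+00,
         1.00000000e+00]])}
```

View pics/scene0.png

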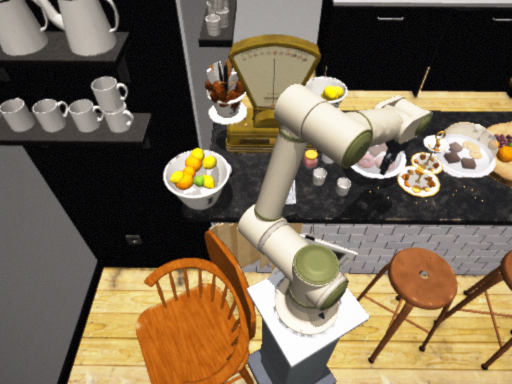

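View pics/top0.png

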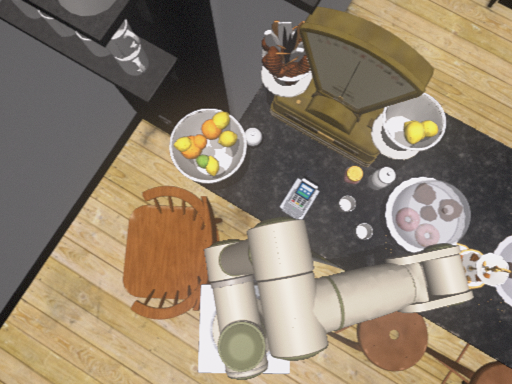

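The top view shows the terminal at about (300,198), two cups at (347,204) and (364,231), the jam jar's yellow lid at (354,174) and the sugar pourer at (381,178). In the scene view the arm hides the terminal. I'll enlarge the top crop.

```bash
python3 - <<'E'
import cv2
b=cv2.imread("pics/top0.png")
cv2.imwrite("pics/topc.png",cv2.resize(b[150:250,260:400],None,fx=5.5,fy=5.5,interpolation=cv2.INTER_CUBIC))
E
```

```text
(no output)
```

View pics/topc.png

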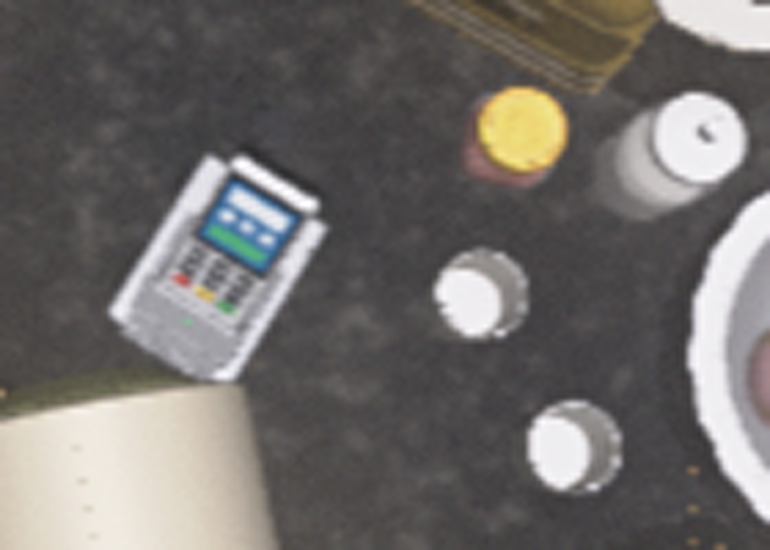

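```bash
cat > h.py <<'E'
import numpy as np, cv2
from scipy.spatial.transform import Rotation as Ro
from rig import telemetry, optics
def q2R(q): return Ro.from_quat([q[1],q[2],q[3],q[0]])
def ray(m,uv,pose=None):
    f=192/np.tan(np.radians(m["vfov"])/2); d=np.array([(uv[0]-m["cx"])/f,(uv[1]-m["cy"])/f,1.])
    if "mount" in m:
        p,R=pose; M=m["mount"]; return p+R@M[:3,3], R@(M[:3,:3]@d)
    return -m["R"].T@m["t"], m["R"].T@d
def plane(m,uv,z,pose=None):
    o,d=ray(m,uv,pose); return o+d*(z-o[2])/d[2]
def tri(rs):
    A=np.zeros((3,3));b=np.zeros(3)
    for o,d in rs:
        d=d/np.linalg.norm(d);P=np.eye(3)-np.outer(d,d);A+=P;b+=P@o
    x=np.linalg.solve(A,b); return x,[np.linalg.norm(np.cross(x-o,d/np.linalg.norm(d))) for o,d in rs]
def pose():
    s=telemetry.sense(); return s["eef_pos"],q2R(s["ee_rot"]).as_matrix()
def delta(p,R):
    "tool-frame shift (mm) and rotvec (deg) from measured pose to target"
    p0,R0=pose(); d=R0.T@(p-p0); w=Ro.from_matrix(R0.T@R).as_rotvec(degrees=True)
    print("shift mm",d.round(1),"units",(d/200).round(4),"| rot deg",w.round(2),"units",(w/90).round(4))
E
python3 - <<'E'
from h import *
m=optics.camera_model("top")
for n,u,v,z in [("screen",250,225,120),("keys",202,293,85),("headtop",280,180,145),("c1",210,155,60),("c2",108,310,20),("c3",230,380,20),("c4",328,225,60),
 ("cup0",480,293,62),("cup2",574,447,62),("jam",522,129,70),("sugar",700,138,156)]:
    print(n,plane(m,(260+u/5.5,150+v/5.5),z).round(0))
E
```

```text
screen [ 475. -207.  120.]
keys [ 437. -181.   85.]
headtop [ 499. -223.  145.]
c1 [ 533. -190.   60.]
c2 [ 435. -125.   20.]
c3 [ 389. -206.   20.]
c4 [ 487. -266.   60.]
cup0 [ 443. -364.   62.]
cup2 [ 344. -421.   62.]
jam [ 550. -393.   70.]
sugar [ 526. -478.  156.]
```

```bash
cat >> h.py <<'E'
def graspR(yaw,th=20):
    y,t=np.radians([yaw,th]); d=np.array([np.cos(y),np.sin(y),0]); u=np.array([0,0,1.])
    z=np.sin(t)*d-np.cos(t)*u; x=-np.cos(t)*d-np.sin(t)*u
    return np.c_[x,np.cross(z,x),z]
E
python3 - <<'E'
from h import *
R=graspR(-34); G=np.array([460,-197,107]); p0,R0=pose()
delta(G-R[:,2]*100,R)
w=Ro.from_matrix(R0.T@R).as_rotvec(); tgt=G-R[:,2]*100; print(tgt)
# rows of equal rotation + straight world path: per-row tool shift
n=16; Rs=R0; dR=Ro.from_rotvec(w/n).as_matrix()
for i in range(n):
    s=Rs.T@(tgt-p0)/n; print((s/200).round(3).tolist(),(w/n/np.pi*2).round(4).tolist()); Rs=Rs@dR
E
```

```text
shift mm [ 321.9 -186.7   -6.7] units [ 1.6097 -0.9336 -0.0334] | rot deg [ -21.28  -11.86 -120.54] units [-0.2364 -0.1317 -1.3394]
[ 431.64524506 -177.8744763   200.96926208]
[0.101, -0.058, -0.002] [-0.0148, -0.0082, -0.0837]
[0.107, -0.045, -0.005] [-0.0148, -0.0082, -0.0837]
[0.112, -0.03, -0.007] [-0.0148, -0.0082, -0.0837]
[0.115, -0.015, -0.009] [-0.0148, -0.0082, -0.0837]
[0.116, 0.001, -0.011] [-0.0148, -0.0082, -0.0837]
[0.115, 0.016, -0.012] [-0.0148, -0.0082, -0.0837]
[0.111, 0.031, -0.013] [-0.0148, -0.0082, -0.0837]
[0.106, 0.046, -0.013] [-0.0148, -0.0082, -0.0837]
[0.099, 0.06, -0.013] [-0.0148, -0.0082, -0.0837]
[0.09, 0.072, -0.013] [-0.0148, -0.0082, -0.0837]
[0.08, 0.084, -0.012] [-0.0148, -0.0082, -0.0837]
[0.068, 0.094, -0.011] [-0.0148, -0.0082, -0.0837]
[0.055, 0.102, -0.01] [-0.0148, -0.0082, -0.0837]
[0.041, 0.109, -0.008] [-0.0148, -0.0082, -0.0837]
[0.026, 0.113, -0.006] [-0.0148, -0.0082, -0.0837]
[0.011, 0.116, -0.003] [-0.0148, -0.0082, -0.0837]
```

servo_tool(deltas=[[[0.1, -0.06, -0.07], [-0.015, -0.008, -0.084], 1], [[0.107, -0.045, -0.07], [-0.015, -0.008, -0.084], 1], [[0.112, -0.03, -0.06], [-0.015, -0.008, -0.084], 1], [[0.115, -0.015, -0.01], [-0.015, -0.008, -0.084], 1], [[0.116, 0.0, -0.01], [-0.015, -0.008, -0.084], 1], [[0.115, 0.016, -0.01], [-0.015, -0.008, -0.084], 1], [[0.111, 0.031, -0.01], [-0.015, -0.008, -0.084], 1], [[0.106, 0.046, -0.01], [-0.015, -0.008, -0.084], 1]])

```text
time_s: 0.9
eef_pos: [322.3, -326.6, 233.6]
ee_rot: [0.098, 0.733, 0.672, -0.028]
force: [0.4, 0.2, 0.9]
grip_width: 0.999
grip_force: 0.0
```

servo_tool(deltas=[[[0.1, 0.06, -0.01], [-0.015, -0.008, -0.084], 1], [[0.09, 0.072, -0.01], [-0.015, -0.008, -0.084], 1], [[0.08, 0.084, -0.01], [-0.015, -0.008, -0.084], 1], [[0.068, 0.094, 0], [-0.015, -0.008, -0.084], 1], [[0.055, 0.102, 0], [-0.015, -0.008, -0.084], 1], [[0.041, 0.109, 0], [-0.015, -0.008, -0.084], 1], [[0.026, 0.113, 0], [-0.015, -0.008, -0.084], 1], [[0.011, 0.116, 0], [-0.015, -0.008, -0.084], 1]])

```text
time_s: 1.7
eef_pos: [432.2, -176.8, 228.4]
ee_rot: [0.168, 0.282, 0.944, -0.048]
force: [-0.1, -0.2, 0.2]
grip_width: 1.0
grip_force: 0.0
```

```bash
python3 - <<'E'
from h import *
R=graspR(-34); G=np.array([460,-197,107]); delta(G-R[:,2]*100,R)
s=telemetry.sense(); print(s["time_s"],s["joints"].round(2),s["dq"].round(2))
p,R=pose(); im=optics.capture("wrist"); cv2.imwrite("pics/w1.png",im); np.savez("w1.npz",p=p,R=R)
E
```

```text
shift mm [ 9.3 -1.3 25.8] units [ 0.0464 -0.0065  0.1291] | rot deg [0.45 0.11 0.68] units [0.005  0.0013 0.0076]
1.7 [-0.66 -0.06  1.88  0.04  0.97 -1.67] [ 0.46  0.04  0.    0.11 -0.17 -0.93]
```

View pics/w1.png

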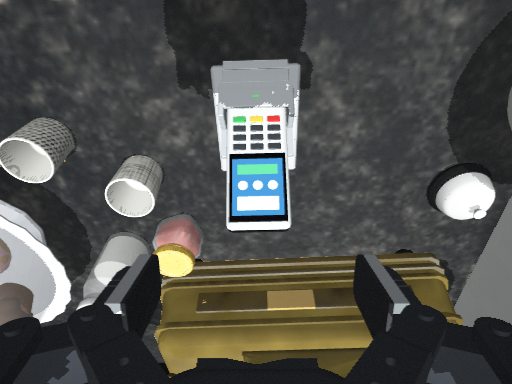

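The terminal is centred near column 258, with its blue screen at (258,188) and the green, yellow and red keys at (240,119), (257,119) and (273,119). Next come two settled wrist views with a sideways baseline, to triangulate.

servo_tool(deltas=[[[0, 0.2, 0], [0, 0, 0], 1], [[0, 0.1, 0], [0, 0, 0], 1], [[0, 0, 0], [0, 0, 0], 1], [[0, 0, 0], [0, 0, 0], 1]])

```text
time_s: 2.15
eef_pos: [464.8, -127.9, 228.7]
ee_rot: [0.167, 0.284, 0.943, -0.048]
force: [0.3, 0.1, -0.3]
grip_width: 0.999
grip_force: 0.0
```

```bash
cat >> h.py <<'E'
def feats(im):
    hsv=cv2.cvtColor(im,cv2.COLOR_BGR2HSV); out={}
    def blob(lo,hi,near=None,amin=20,rad=1e9):
        m=cv2.inRange(hsv,lo,hi); cs,_=cv2.findContours(m,cv2.RETR_EXTERNAL,cv2.CHAIN_APPROX_NONE)
        cs=[c for c in cs if cv2.contourArea(c)>=amin]
        if near is not None: cs=[c for c in cs if np.hypot(*(np.array(cv2.minAreaRect(c)[0])-near))<rad]
        return max(cs,key=cv2.contourArea) if cs else None
    b=blob((100,140,90),(118,255,255),amin=300); r=cv2.minAreaRect(b)
    q=cv2.boxPoints(r); q=q[np.argsort(q[:,1])]  # top two = keypad side
    t=q[:2][np.argsort(q[:2,0])]; w=q[2:][np.argsort(q[2:,0])]
    out.update(bTL=t[0],bTR=t[1],bBL=w[0],bBR=w[1]); L=np.linalg.norm(w.mean(0)-t.mean(0))
    k=t.mean(0)-(w.mean(0)-t.mean(0))/L*L*.6
    for n,lo,hi in [("g",(50,120,80),(85,255,255)),("y",(18,120,120),(34,255,255)),("r",(0,150,120),(8,255,255)),("r2",(172,150,120),(180,255,255))]:
        c=blob(lo,hi,k,8,L*.6)
        if c is not None: out[n]=np.array(cv2.minAreaRect(c)[0])
    return out
def snap(name):
    p,R=pose(); im=optics.capture("wrist"); cv2.imwrite(f"pics/{name}.png",im); f=feats(im); np.savez(name+".npz",p=p,R=R,**f); print({k:v.round(1).tolist() for k,v in f.items()})
E
python3 - <<'E'
from h import *
print(telemetry.sense()["dq"].round(3)); snap("w2")
E
```

```text
[-0.025 -0.005  0.003  0.004 -0.002 -0.007]
{'bTL': [167.0, 158.0], 'bTR': [220.0, 158.0], 'bBL': [167.0, 215.0], 'bBR': [220.0, 215.0], 'g': [180.5, 119.5], 'y': [197.0, 118.5], 'r': [214.5, 118.0]}
```

servo_tool(deltas=[[[0, -0.2, 0], [0, 0, 0], 1], [[0, -0.2, 0], [0, 0, 0], 1], [[0, -0.2, 0], [0, 0, 0], 1], [[0, 0, 0], [0, 0, 0], 1], [[0, 0, 0], [0, 0, 0], 1]])

```text
time_s: 2.7
eef_pos: [397.9, -229.0, 228.5]
ee_rot: [0.168, 0.286, 0.942, -0.049]
force: [0.0, -0.3, 0.7]
grip_width: 0.997
grip_force: 0.0
```

```bash
cat >> h.py <<'E'
def solve(names):
    m=optics.camera_model("wrist"); F=[np.load(n+".npz") for n in names]; P={}
    for k in F[0].files:
        if k in("p","R") or not all(k in f.files for f in F): continue
        P[k],e=tri([ray(m,f[k],(f["p"],f["R"])) for f in F]); print(k,P[k].round(1),np.round(e,2))
    return P
def frame(P):
    c=(P["bTL"]+P["bTR"]+P["bBL"]+P["bBR"])/4
    ax=(P["bBL"]+P["bBR"]-P["bTL"]-P["bTR"])/2; print("screen L,W",np.linalg.norm(ax),np.linalg.norm(P["bTR"]-P["bTL"]),np.linalg.norm(P["bBR"]-P["bBL"]))
    k=P["y"]; a=c-k; print("axis y->screen: yaw",np.degrees(np.arctan2(a[1],a[0])),"elev",np.degrees(np.arcsin(a[2]/np.linalg.norm(a))),"len",np.linalg.norm(a))
    w=(P["bTR"]+P["bBR"]-P["bTL"]-P["bBL"]); print("width dir yaw",np.degrees(np.arctan2(w[1],w[0])),"elev",w[2]/np.linalg.norm(w)); print("centre",c,"key",k)
E
python3 - <<'E'
from h import *
print(telemetry.sense()["dq"].round(3)); snap("w3"); frame(solve(["w2","w3"]))
E
```

```text
[ 0.056  0.002 -0.004 -0.002  0.001  0.007]
{'bTL': [296.6000061035156, 158.5], 'bTR': [350.1000061035156, 154.89999389648438], 'bBL': [300.5, 216.6999969482422], 'bBR': [354.0, 213.10000610351562], 'g': [301.5, 118.5], 'y': [318.5, 118.0], 'r': [335.5, 117.5]}
bTL [ 442.6 -213.1  103.3] [0.37 0.37]
bTR [ 468.4 -170.6  103.6] [1.2 1.2]
bBL [ 474.6 -231.7  142.8] [0.92 0.92]
bBR [ 499.6 -190.3  142.9] [0.62 0.62]
g [ 430.5 -195.8   60.6] [0.33 0.33]
y [ 438.8 -181.2   61.5] [0.06 0.06]
r [ 448.5 -166.9   59.9] [0.03 0.03]
screen L,W 53.97826513583728 49.71004129702715 48.37289104082559
axis y->screen: yaw -31.85442576960106 elev 58.14732113876657 len 72.64156537650484
width dir yaw 58.788008413709726 elev 0.0037395445247960153
centre [ 471.3163886  -201.43831897  123.15274729] key [ 438.75441194 -181.20619106   61.45043212]
```

```bash
python3 - <<'E'
from h import *
R=graspR(-31.6); G=np.array([473,-202.5,106.8]); 
for b in (50,): delta(G+R[:,2]*(24-b),R)
E
```

```text
shift mm [ -3.1  61.8 105. ] units [-0.0157  0.309   0.525 ] | rot deg [-0.45  0.12 -1.97] units [-0.005   0.0013 -0.0219]
```

servo_tool(deltas=[[[-0.004, 0.1, 0.05], [-0.002, 0, -0.01], 1], [[-0.004, 0.1, 0.1], [-0.003, 0, -0.012], 1], [[-0.004, 0.109, 0.1], [0, 0, 0], 1], [[-0.004, 0, 0.1], [0, 0, 0], 1], [[0, 0, 0], [0, 0, 0], 1], [[0, 0, 0], [0, 0, 0], 1]])

```text
time_s: 3.35
eef_pos: [455.1, -189.4, 164.3]
ee_rot: [0.168, 0.267, 0.948, -0.047]
force: [0.5, -0.5, 0.5]
grip_width: 0.999
grip_force: 0.0
```

```bash
python3 - <<'E'
from h import *
print(telemetry.sense()["dq"].round(3)); snap("w4"); P=solve(["w2","w4"]); frame(P);P=solve(["w3","w4"]); frame(P)
R=graspR(-31.6); G=np.array([473,-202.5,106.8]); delta(G+R[:,2]*24,R)
E
```

```text
[-0.013 -0.023 -0.01  -0.001 -0.     0.002]
{'bTL': [220.0, 173.0], 'bTR': [288.0, 173.0], 'bBL': [220.0, 246.0], 'bBR': [288.0, 246.0], 'g': [233.5, 122.5], 'y': [254.5, 122.5], 'r': [276.0, 123.0]}
bTL [ 442.4 -213.   103.6] [0.32 0.32]
bTR [ 469.3 -171.2  103.3] [0.51 0.51]
bBL [ 474.1 -231.3  142.1] [0.01 0.01]
bBR [ 501.4 -191.6  140.4] [0.63 0.63]
g [ 430.9 -196.5   59.2] [0.21 0.21]
y [ 439.1 -181.7   60.3] [0.02 0.02]
r [ 449.  -167.4   58.8] [0.13 0.13]
screen L,W 53.14324647644727 49.701082772058776 48.263853089190725
axis y->screen: yaw -31.544485454583114 elev 58.30637923575244 len 72.98149365129103
width dir yaw 56.381446227870946 elev -0.021356593066416383
centre [ 471.81202885 -201.7622097   122.34964403] key [ 439.13498875 -181.70277867   60.25190903]
bTL [ 442.6 -213.2  103.9] [0.06 0.06]
bTR [ 466.9 -170.1  105.1] [0.66 0.66]
bBL [ 476.4 -232.8  140.6] [0.84 0.84]
bBR [ 498.7 -189.9  142.9] [0.16 0.16]
g [ 429.7 -195.5   61.7] [0.11 0.11]
y [ 438.1 -181.1   62.7] [0.02 0.02]
r [ 447.7 -166.9   61.6] [0.14 0.14]
screen L,W 53.40054156392353 49.47525851345829 48.31436108942276
axis y->screen: yaw -31.757711831986697 elev 57.25693908463097 len 71.83322496520577
width dir yaw 61.57845450188045 elev 0.0359850003388538
centre [ 471.15364363 -201.50766121  123.10625349] key [ 438.11798062 -181.05842291   62.68700299]
shift mm [-0.3 -1.5 86. ] units [-0.0017 -0.0073  0.4301] | rot deg [0.03 0.18 0.13] units [0.0003 0.002  0.0015]
```

View pics/w4.png

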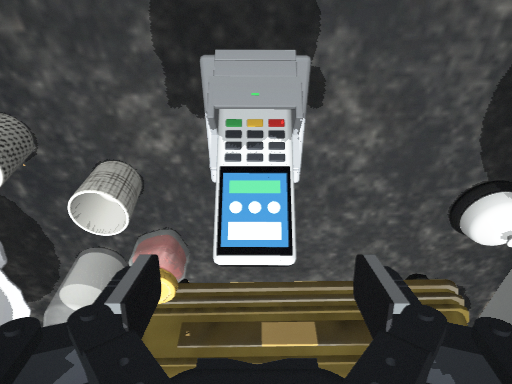

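The view confirms the centring: the terminal is at column 254.7 and the finger midpoint at about 257, which matches the computed sideways correction of 1.5 mm. Descending.

servo_tool(deltas=[[[0, -0.007, 0.1], [0, 0, 0], 1], [[0, 0, 0.1], [0, 0, 0], 1], [[0, 0, 0.1], [0, 0, 0], 1], [[0, 0, 0.08], [0, 0, 0], 1], [[-0.001, 0, 0.05], [0, 0, 0], 1], [[0, 0, 0], [0, 0, 0], 1], [[0, 0, 0], [0, 0, 0], 1]])

```text
time_s: 4.1
eef_pos: [479.8, -207.1, 84.2]
ee_rot: [0.169, 0.267, 0.948, -0.048]
force: [0.6, 0.3, -0.0]
grip_width: 1.0
grip_force: 0.0
```

```bash
python3 - <<'E'
from h import *
s=telemetry.sense();print(s["dq"].round(3),s["force"].round(1)); snap("w5")
R=graspR(-31.6); G=np.array([473,-202.5,106.8]); delta(G+R[:,2]*24,R)
E
```

```text
[ 0.    -0.01   0.     0.    -0.001  0.   ] [ 0.6  0.3 -0. ]
{'bTL': [206.0, 211.0], 'bTR': [309.0, 211.0], 'bBL': [206.0, 328.0], 'bBR': [309.0, 328.0], 'g': [227.0, 135.5], 'y': [258.0, 135.5], 'r': [288.5, 135.5]}
shift mm [0.  0.3 0.1] units [0.0002 0.0016 0.0004] | rot deg [0.01 0.21 0.1 ] units [0.0001 0.0023 0.0011]
```

View pics/w5.png

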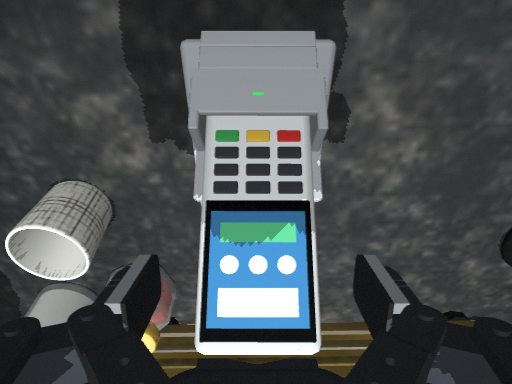

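The terminal (centre column 257.7) sits midway between the fingers (about 257.5) and is square to them. I'll close softly.

servo_tool(deltas=[[[0, 0, 0], [0, 0, 0], 0.74], [[0, 0, 0], [0, 0, 0], 0.74], [[0, 0, 0], [0, 0, 0], 0.72], [[0, 0, 0], [0, 0, 0], 0.72]], squeeze=20)

```text
time_s: 4.55
eef_pos: [479.6, -206.8, 83.4]
ee_rot: [0.168, 0.267, 0.948, -0.048]
force: [0.1, 1.4, -0.6]
grip_width: 0.72
grip_force: 0.0
```

servo_tool(deltas=[[[0, 0, 0], [0, 0, 0], 0.7], [[0, 0, 0], [0, 0, 0], 0.69]], squeeze=20)

```text
time_s: 4.75
eef_pos: [479.6, -206.8, 83.3]
ee_rot: [0.168, 0.267, 0.948, -0.048]
force: [-0.4, 0.6, -0.0]
grip_width: 0.696
grip_force: 0.0
```

servo_tool(deltas=[[[0, 0, 0], [0, 0, 0], 0.68], [[0, 0, 0], [0, 0, 0], 0.67]], squeeze=20)

```text
time_s: 4.95
eef_pos: [479.5, -206.8, 83.2]
ee_rot: [0.168, 0.267, 0.948, -0.048]
force: [-0.3, -0.6, 0.6]
grip_width: 0.67
grip_force: 0.0
```

servo_tool(deltas=[[[0, 0, 0], [0, 0, 0], 0.65], [[0, 0, 0], [0, 0, 0], 0.63], [[0, 0, 0], [0, 0, 0], 0.61]], squeeze=20)

```text
time_s: 5.25
eef_pos: [479.6, -206.8, 83.2]
ee_rot: [0.168, 0.267, 0.948, -0.048]
force: [-0.3, 1.0, 0.3]
grip_width: 0.61
grip_force: 0.0
```

```bash
python3 - <<'E'
from h import *
im=optics.capture("wrist"); cv2.imwrite("pics/w6.png",im); print(feats(im))
E
```

```text
{'bTL': array([205., 213.], dtype=float32), 'bTR': array([310., 213.], dtype=float32), 'bBL': array([205., 330.], dtype=float32), 'bBR': array([310., 330.], dtype=float32), 'g': array([226.5, 137. ]), 'y': array([257.5, 137. ]), 'r': array([288.5, 137. ])}
```

View pics/w6.png

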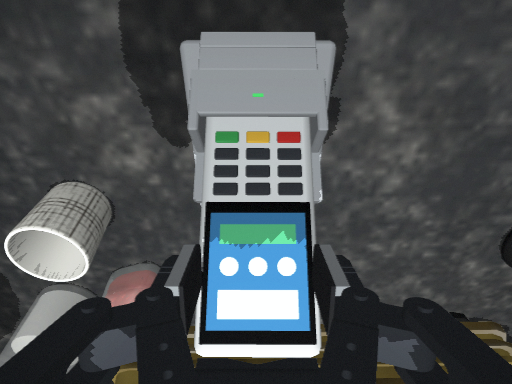

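The pads stand symmetric just beside the edges (columns 197 and 316). Continuing slowly until they touch.

servo_tool(deltas=[[[0, 0, 0], [0, 0, 0], 0.6], [[0, 0, 0], [0, 0, 0], 0.59], [[0, 0, 0], [0, 0, 0], 0.58]], squeeze=20)

```text
time_s: 5.6
eef_pos: [479.6, -206.9, 83.3]
ee_rot: [0.168, 0.267, 0.948, -0.048]
force: [-0.0, -0.3, 0.3]
grip_width: 0.581
grip_force: 0.0
```

servo_tool(deltas=[[[0, 0, 0], [0, 0, 0], 0.57], [[0, 0, 0], [0, 0, 0], 0.56], [[0, 0, 0], [0, 0, 0], 0.55]], squeeze=20)

```text
time_s: 5.9
eef_pos: [479.6, -206.9, 83.3]
ee_rot: [0.168, 0.267, 0.948, -0.048]
force: [-0.9, -0.2, -0.7]
grip_width: 0.551
grip_force: 0.0
```

servo_tool(deltas=[[[0, 0, 0], [0, 0, 0], 0.53], [[0, 0, 0], [0, 0, 0], 0.51], [[0, 0, 0], [0, 0, 0], 0.49], [[0, 0, 0], [0, 0, 0], 0.48]], squeeze=20)

```text
time_s: 6.3
eef_pos: [479.6, -206.9, 83.3]
ee_rot: [0.168, 0.267, 0.948, -0.048]
force: [0.6, 0.3, -0.2]
grip_width: 0.483
grip_force: 0.0
```

```bash
python3 - <<'E'
from h import *
im=optics.capture("wrist"); cv2.imwrite("pics/w7.png",im); print(feats(im))
a=cv2.convertScaleAbs(im,alpha=1.6,beta=35)[170:384,120:400]
cv2.imwrite("pics/w7c.png",cv2.resize(a,None,fx=2.7,fy=2.7))
E
```

```text
{'bTL': array([205., 213.], dtype=float32), 'bTR': array([310., 213.], dtype=float32), 'bBL': array([205., 330.], dtype=float32), 'bBR': array([310., 330.], dtype=float32), 'g': array([226.5, 137. ]), 'y': array([257.5, 137. ]), 'r': array([288.5, 137. ])}
```

View pics/w7c.png

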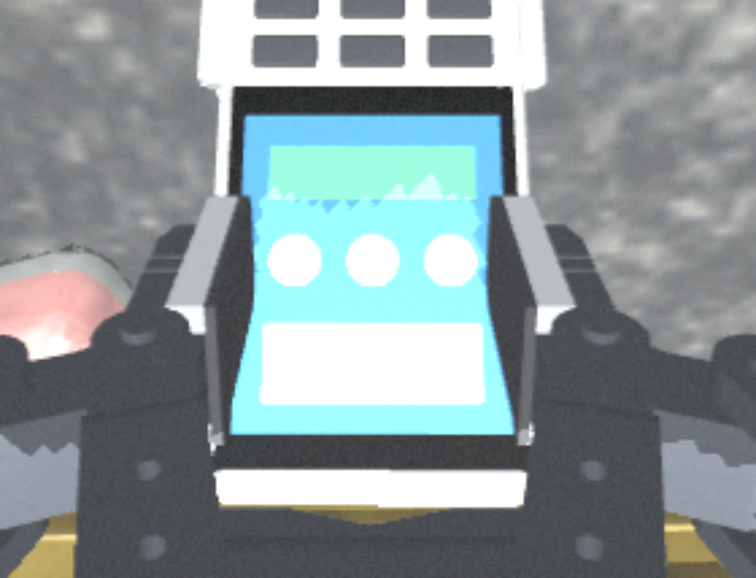

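The pads are hovering above the screen: their tip corners at about (213,243) and (306,243) lie over the blue. A 41 mm gap seen as 94 px puts them about 145 mm from the camera, so the real fingertips end about 45 mm short of the reported TCP. I'll reopen and go 42 mm deeper in small, force-checked steps.

servo_tool(deltas=[[[0, 0, 0], [0, 0, 0], 1], [[0, 0, 0], [0, 0, 0], 1], [[0, 0, 0], [0, 0, 0], 1], [[0, 0, 0], [0, 0, 0], 1]])

```text
time_s: 6.75
eef_pos: [479.6, -206.8, 83.3]
ee_rot: [0.168, 0.267, 0.948, -0.048]
force: [0.4, 0.2, 0.1]
grip_width: 1.0
grip_force: 0.0
```

servo_tool(deltas=[[[0, 0, 0.03], [0, 0, 0], 1], [[0, 0, 0.03], [0, 0, 0], 1], [[0, 0, 0.03], [0, 0, 0], 1], [[0, 0, 0.02], [0, 0, 0], 1], [[0, 0, 0], [0, 0, 0], 1]])

```text
time_s: 7.25
eef_pos: [485.8, -210.7, 61.8]
ee_rot: [0.167, 0.267, 0.948, -0.047]
force: [0.7, -0.4, -0.4]
grip_width: 1.0
grip_force: 0.0
```

```bash
python3 - <<'E'
from h import *
s=telemetry.sense();print(s["dq"].round(3),s["force"].round(1),s["grip_width"]); snap("w8")
R=graspR(-31.6); G=np.array([473,-202.5,106.8]); delta(G+R[:,2]*66,R)
E
```

```text
[ 0.002 -0.02  -0.004 -0.001  0.012  0.002] [ 0.7 -0.4 -0.4] 0.999791746116406
{'bTL': [198.0, 231.0], 'bTR': [318.0, 231.0], 'bBL': [198.0, 363.0], 'bBR': [318.0, 363.0], 'g': [222.5, 143.5], 'y': [257.5, 144.0], 'r': [292.5, 144.0]}
shift mm [-0.8  0.2 18.9] units [-0.0041  0.0012  0.0943] | rot deg [0.02 0.08 0.1 ] units [0.0003 0.0009 0.0011]
```

servo_tool(deltas=[[[-0.004, 0, 0.03], [0, 0, 0], 1], [[0, 0, 0.03], [0, 0, 0], 1], [[0, 0, 0.02], [0, 0, 0], 1], [[0, 0, 0.01], [0, 0, 0], 1], [[0, 0, 0], [0, 0, 0], 1]])

```text
time_s: 7.8
eef_pos: [491.9, -214.4, 45.6]
ee_rot: [0.168, 0.267, 0.948, -0.047]
force: [0.0, -0.5, 1.2]
grip_width: 1.002
grip_force: 0.0
```

```bash
python3 - <<'E'
from h import *
s=telemetry.sense();print(s["dq"].round(3),s["force"].round(1),s["grip_width"])
im=optics.capture("wrist"); cv2.imwrite("pics/w9.png",im); print({k:v.round(1).tolist() for k,v in feats(im).items()})
E
```

```text
[ 0.    -0.011 -0.004 -0.001  0.005  0.002] [ 0.  -0.5  1.2] 1.0018679500485952
{'bTL': [190.0, 247.0], 'bTR': [325.0, 247.0], 'bBL': [190.0, 368.0], 'bBR': [325.0, 368.0], 'g': [218.5, 147.5], 'y': [258.0, 147.5], 'r': [297.0, 147.5]}
```

View pics/w9.png

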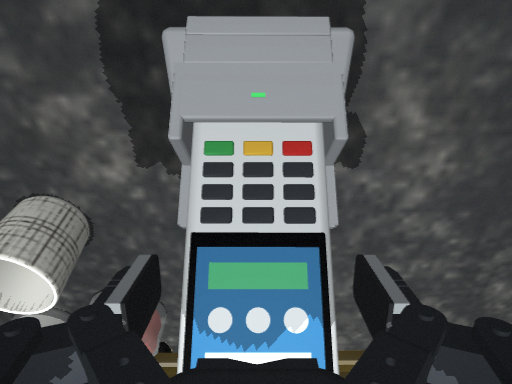

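The open pads now straddle the terminal: its edges are at columns 185 and 330 and the fingers at 160 and 355, all centred. Closing softly again.

servo_tool(deltas=[[[0, 0, 0], [0, 0, 0], 0.76], [[0, 0, 0], [0, 0, 0], 0.74], [[0, 0, 0], [0, 0, 0], 0.72], [[0, 0, 0], [0, 0, 0], 0.71]], squeeze=20)

```text
time_s: 8.25
eef_pos: [492.0, -214.4, 46.1]
ee_rot: [0.168, 0.267, 0.948, -0.048]
force: [0.6, 1.0, 0.4]
grip_width: 0.712
grip_force: 0.1
```

servo_tool(deltas=[[[0, 0, 0], [0, 0, 0], 0.7], [[0, 0, 0], [0, 0, 0], 0.69], [[0, 0, 0], [0, 0, 0], 0.68]], squeeze=20)

```text
time_s: 8.55
eef_pos: [492.0, -214.4, 46.2]
ee_rot: [0.168, 0.267, 0.948, -0.048]
force: [0.5, 2.7, 4.0]
grip_width: 0.701
grip_force: 21.2
```

Contact is at 0.70 (60 mm) with 21 N on the pad and little side force. I'll slide it out slowly along the 55° slope, which is (-0.819, 0, -0.574) in the tool frame.

servo_tool(deltas=[[[0, 0, 0], [0, 0, 0], 0.6], [[-0.008, 0, -0.006], [0, 0, 0], 0.6], [[-0.012, 0, -0.0085], [0, 0, 0], 0.6], [[-0.012, 0, -0.0085], [0, 0, 0], 0.6]], squeeze=25)

```text
time_s: 8.95
eef_pos: [495.4, -216.7, 52.2]
ee_rot: [0.167, 0.267, 0.948, -0.047]
force: [-0.1, 0.5, -3.3]
grip_width: 0.697
grip_force: 27.6
```

servo_tool(deltas=[[[-0.0205, 0, -0.0143], [0, 0, 0], 0.6], [[-0.0205, 0, -0.0143], [0, 0, 0], 0.6], [[-0.0205, 0, -0.0143], [0, 0, 0], 0.6], [[-0.0205, 0, -0.0143], [0, 0, 0], 0.6]])

```text
time_s: 9.35
eef_pos: [505.7, -222.8, 69.3]
ee_rot: [0.168, 0.267, 0.948, -0.048]
force: [-0.9, 0.1, -3.3]
grip_width: 0.695
grip_force: 27.7
```

servo_tool(deltas=[[[-0.0287, 0, -0.02], [0, 0, 0], 0.6], [[-0.0287, 0, -0.02], [0, 0, 0], 0.6], [[-0.0287, 0, -0.02], [0, 0, 0], 0.6], [[-0.0287, 0, -0.02], [0, 0, 0], 0.6], [[-0.0287, 0, -0.02], [0, 0, 0], 0.6], [[0, 0, 0], [0, 0, 0], 0.6]])

```text
time_s: 9.95
eef_pos: [523.5, -233.9, 98.7]
ee_rot: [0.169, 0.267, 0.947, -0.048]
force: [0.1, 0.3, -4.5]
grip_width: 0.702
grip_force: 27.7
```

```bash
python3 - <<'E'
from h import *
s=telemetry.sense();print(s["force"].round(1),s["wrist_torque"].round(2),s["joints"].round(2)); snap("w10")
# target orientation: level, screen up, x_t=-y. tool in terminal frame constant
R=graspR(-31.6); d=np.array([np.cos(np.radians(-31.6)),np.sin(np.radians(-31.6)),0]);c,s5=np.cos(np.radians(55)),np.sin(np.radians(55))
xt=c*d+np.array([0,0,s5]); zt=-s5*d+np.array([0,0,c]); T=np.c_[xt,np.cross(zt,xt),zt]
p,Rc=pose(); TtR=T.T@R
F=np.c_[[0,-1,0],[1,0,0],[0,0,1]].astype(float); Rf=F@TtR
print("tool final axes",Rf.round(2))
w=Ro.from_matrix(Rc.T@Rf).as_rotvec(degrees=True); print("rot",w.round(2),w/90)
# terminal grip location wrt TCP: -66 mm along tool z
print("grip now",(p-Rc[:,2]*66).round(0))
E
```

```text
[ 0.1  0.3 -4.5] [0.16 0.26 0.  ] [-0.64  0.33  1.8   0.05  0.66 -1.7 ]
{'bTL': [189.0, 246.0], 'bTR': [324.0, 246.0], 'bBL': [189.0, 368.0], 'bBR': [324.0, 368.0], 'g': [218.0, 146.5], 'y': [257.0, 147.0], 'r': [296.0, 147.5]}
tool final axes [[-0.    1.   -0.  ]
 [ 0.82  0.    0.57]
 [ 0.57  0.   -0.82]]
rot [-7.84 50.16 60.14] [-0.08716356  0.55736104  0.66819105]
grip now [ 504. -222.  160.]
```

The terminal is out by about 64 mm. It did not shift in the grip (the features sit at the same pixels) and the force is just its weight. Next I'll plan the lift and the turn.

```bash
cat >> h.py <<'E'
def plan(Rf,dg,n,Rc=None):
    p,R0=pose(); Rc=R0 if Rc is None else Rc
    w=Ro.from_matrix(Rc.T@Rf).as_rotvec(); dR=Ro.from_rotvec(w/n).as_matrix(); g=p-Rc[:,2]*66
    for i in range(n):
        Rn=Rc@dR; s=Rc.T@((g+dg/n+Rn[:,2]*66)-(g+Rc[:,2]*66)); g=g+dg/n
        print("[[%.3f, %.3f, %.3f], [%.4f, %.4f, %.4f], 0.6]"%(*(s/200),*(w/n*2/np.pi))); Rc=Rn
RF=np.c_[[0,.8192,.5736],[1.,0,0],[0,.5736,-.8192]]
E
python3 - <<'E'
from h import *
p,R=pose(); plan(R,np.array([-54,0,150.]),6); print(); plan(RF,np.array([0,192,0.]),14)
E
```

```text
[[-0.007, -0.024, -0.131], [0.0000, 0.0000, 0.0000], 0.6]
[[-0.007, -0.024, -0.131], [0.0000, 0.0000, 0.0000], 0.6]
[[-0.007, -0.024, -0.131], [0.0000, 0.0000, 0.0000], 0.6]
[[-0.007, -0.024, -0.131], [0.0000, 0.0000, 0.0000], 0.6]
[[-0.007, -0.024, -0.131], [0.0000, 0.0000, 0.0000], 0.6]
[[-0.007, -0.024, -0.131], [0.0000, 0.0000, 0.0000], 0.6]

[[0.054, 0.062, -0.013], [-0.0062, 0.0398, 0.0477], 0.6]
[[0.059, 0.060, -0.010], [-0.0062, 0.0398, 0.0477], 0.6]
[[0.064, 0.057, -0.007], [-0.0062, 0.0398, 0.0477], 0.6]
[[0.068, 0.054, -0.004], [-0.0062, 0.0398, 0.0477], 0.6]
[[0.071, 0.050, -0.000], [-0.0062, 0.0398, 0.0477], 0.6]
[[0.075, 0.046, 0.003], [-0.0062, 0.0398, 0.0477], 0.6]
[[0.077, 0.042, 0.007], [-0.0062, 0.0398, 0.0477], 0.6]
[[0.079, 0.037, 0.011], [-0.0062, 0.0398, 0.0477], 0.6]
[[0.081, 0.033, 0.015], [-0.0062, 0.0398, 0.0477], 0.6]
[[0.082, 0.028, 0.019], [-0.0062, 0.0398, 0.0477], 0.6]
[[0.082, 0.023, 0.023], [-0.0062, 0.0398, 0.0477], 0.6]
[[0.081, 0.018, 0.027], [-0.0062, 0.0398, 0.0477], 0.6]
[[0.080, 0.013, 0.031], [-0.0062, 0.0398, 0.0477], 0.6]
[[0.079, 0.009, 0.035], [-0.0062, 0.0398, 0.0477], 0.6]
```

servo_tool(deltas=[[[-0.003, -0.012, -0.066], [0, 0, 0], 0.6], [[-0.007, -0.024, -0.131], [0, 0, 0], 0.6], [[-0.007, -0.024, -0.131], [0, 0, 0], 0.6], [[-0.007, -0.024, -0.131], [0, 0, 0], 0.6], [[-0.007, -0.024, -0.131], [0, 0, 0], 0.6], [[-0.007, -0.024, -0.131], [0, 0, 0], 0.6], [[-0.004, -0.012, -0.066], [0, 0, 0], 0.6]], squeeze=30)

```text
time_s: 10.7
eef_pos: [467.6, -233.7, 251.3]
ee_rot: [0.17, 0.267, 0.947, -0.048]
force: [1.4, -1.3, -3.1]
grip_width: 0.694
grip_force: 35.4
```

servo_tool(deltas=[[[0.054, 0.062, -0.013], [-0.006, 0.04, 0.048], 0.6], [[0.059, 0.06, -0.01], [-0.006, 0.04, 0.048], 0.6], [[0.064, 0.057, -0.007], [-0.006, 0.04, 0.048], 0.6], [[0.068, 0.054, -0.004], [-0.006, 0.04, 0.048], 0.6], [[0.071, 0.05, 0], [-0.006, 0.04, 0.048], 0.6], [[0.075, 0.046, 0.003], [-0.006, 0.04, 0.048], 0.6], [[0.077, 0.042, 0.007], [-0.006, 0.04, 0.048], 0.6]])

```text
time_s: 11.4
eef_pos: [451.8, -113.3, 246.3]
ee_rot: [-0.026, 0.503, 0.86, 0.088]
force: [0.0, 0.8, -3.5]
grip_width: 0.702
grip_force: 35.3
```

```bash
python3 - <<'E'
from h import *
s=telemetry.sense();print(s["joints"].round(2),s["dq"].round(2),s["wrist_torque"].round(2)); snap("w11")
p,R=pose(); print((p-R[:,2]*66).round(0)); plan(RF,np.array([450,-30,310])-(p-R[:,2]*66),8)
E
```

```text
[-0.61  0.16  1.57  0.17  1.48 -1.14] [ 0.08  0.13 -0.11  0.33  0.51  0.79] [-0.22  0.02 -0.04]
{'bTL': [190.0, 246.0], 'bTR': [323.0, 246.0], 'bBL': [190.0, 368.0], 'bBR': [323.0, 368.0], 'g': [218.0, 147.0], 'y': [257.0, 147.0], 'r': [296.5, 147.5]}
[ 449. -124.  311.]
[[0.068, 0.032, 0.011], [-0.0055, 0.0343, 0.0409], 0.6]
[[0.069, 0.029, 0.014], [-0.0055, 0.0343, 0.0409], 0.6]
[[0.070, 0.025, 0.017], [-0.0055, 0.0343, 0.0409], 0.6]
[[0.070, 0.022, 0.020], [-0.0055, 0.0343, 0.0409], 0.6]
[[0.070, 0.018, 0.023], [-0.0055, 0.0343, 0.0409], 0.6]
[[0.069, 0.014, 0.025], [-0.0055, 0.0343, 0.0409], 0.6]
[[0.068, 0.011, 0.028], [-0.0055, 0.0343, 0.0409], 0.6]
[[0.067, 0.007, 0.031], [-0.0055, 0.0343, 0.0409], 0.6]
```

servo_tool(deltas=[[[0.068, 0.032, 0.011], [-0.0055, 0.034, 0.041], 0.6], [[0.069, 0.029, 0.014], [-0.0055, 0.034, 0.041], 0.6], [[0.07, 0.025, 0.017], [-0.0055, 0.034, 0.041], 0.6], [[0.07, 0.022, 0.02], [-0.0055, 0.034, 0.041], 0.6], [[0.07, 0.018, 0.023], [-0.0055, 0.034, 0.041], 0.6], [[0.069, 0.014, 0.025], [-0.0055, 0.034, 0.041], 0.6], [[0.04, 0.011, 0.028], [-0.005, 0.025, 0.03], 0.6], [[0, 0, 0], [0, 0, 0], 0.6]])

```text
time_s: 12.25
eef_pos: [449.6, -13.6, 249.8]
ee_rot: [-0.18, 0.651, 0.712, 0.192]
force: [0.4, -0.1, -2.9]
grip_width: 0.697
grip_force: 35.3
```

servo_tool(deltas=[[[0, 0, 0], [0, 0, 0], 0.6], [[0, 0, 0], [0, 0, 0], 0.6]])

```text
time_s: 12.45
eef_pos: [450.0, -13.9, 250.2]
ee_rot: [-0.179, 0.651, 0.712, 0.192]
force: [-0.7, 0.4, -3.0]
grip_width: 0.694
grip_force: 35.3
```

```bash
python3 - <<'E'
from h import *
s=telemetry.sense();print(s["joints"].round(2),s["dq"].round(2),s["force"].round(1)); snap("w12")
p,R=pose(); print((p-R[:,2]*66).round(0)); plan(RF,np.array([450,-30,310])-(p-R[:,2]*66),1)
# terminal orientation check: same-grip views, screen coords in tool frame from docked triangulation
E
```

```text
[-0.59  0.2   1.6   0.43  1.65 -0.71] [0.   0.   0.   0.01 0.   0.01] [-0.7  0.4 -3. ]
{'bTL': [190.0, 246.0], 'bTR': [323.0, 246.0], 'bBL': [190.0, 367.0], 'bBR': [323.0, 367.0], 'g': [218.0, 147.0], 'y': [257.0, 147.5], 'r': [296.0, 147.0]}
[450. -47. 307.]
[[0.107, 0.010, 0.030], [-0.0060, 0.0497, 0.0564], 0.6]
```

servo_tool(deltas=[[[0.053, 0.006, 0.013], [-0.003, 0.025, 0.028], 0.6], [[0.053, 0.004, 0.016], [-0.003, 0.025, 0.028], 0.6], [[0, 0, 0], [0, 0, 0], 0.6], [[0, 0, 0], [0, 0, 0], 0.6], [[0, 0, 0], [0, 0, 0], 0.6]])

```text
time_s: 13.0
eef_pos: [450.6, 7.4, 256.2]
ee_rot: [-0.213, 0.674, 0.674, 0.213]
force: [-0.1, -0.8, -3.2]
grip_width: 0.697
grip_force: 35.3
```

```bash
python3 - <<'E'
from h import *
s=telemetry.sense();print(s["dq"].round(2),s["force"].round(1),s["grip_force"]); snap("w13")
p,R=pose(); print((p-R[:,2]*66).round(0)); plan(RF,np.array([450,-30,310])-(p-R[:,2]*66),1)
m=optics.camera_model("wrist")
F=np.load("w13.npz")
for k in "gyr": print(k,plane(m,F[k],321,(p,R)).round(1))
print([plane(m,F[k],321,(p,R)).round(1) for k in("bTL","bTR")])
im=cv2.imread("pics/w13.png"); t=optics.capture("top"); cv2.imwrite("pics/fin.png",np.hstack([cv2.resize(im,(400,300)),cv2.resize(t[120:300,130:370],(400,300))]))
E
```

```text
[ 0.    0.   -0.    0.01  0.    0.01] [-0.1 -0.8 -3.2] 35.32050132751465
{'bTL': [191.0, 246.0], 'bTR': [321.0, 246.0], 'bBL': [191.0, 367.0], 'bBR': [321.0, 367.0], 'g': [218.0, 147.0], 'y': [257.0, 147.5], 'r': [296.0, 147.0]}
[451. -30. 310.]
[[0.001, -0.003, 0.002], [-0.0003, -0.0006, 0.0001], 0.6]
g [433.8  28.2 321. ]
y [450.  28. 321.]
r [466.2  28.3 321. ]
[array([425., -13., 321.]), array([474.3, -12.9, 321. ])]
```

View pics/fin.png

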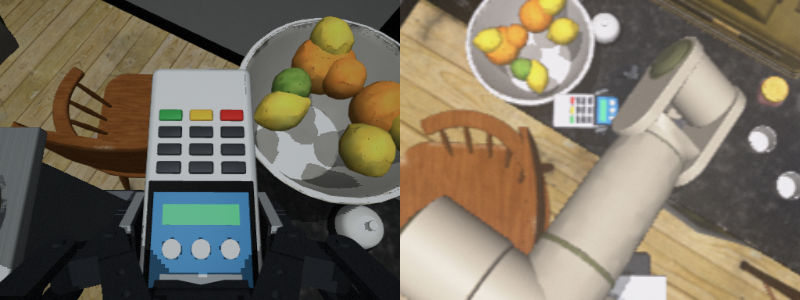

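The terminal is level with the screen up and the keypad pointing left, and it has not shifted in the grip. The top view puts its foot near the counter's left edge, so I'll check what lies under it in the first top picture.

```bash
python3 - <<'E'
from h import *
m=optics.camera_model("top"); b=cv2.imread("pics/top0.png"); f=192/np.tan(np.radians(m["vfov"])/2)
for x in (400,420,450,480,510,540):
    r=[]
    for y in range(140,-150,-20):
        c=m["R"]@[x,y,0]+m["t"]; u,v=int(m["cx"]+f*c[0]/c[2]),int(m["cy"]+f*c[1]/c[2]); r.append((y,int(b[v-1:v+2,u-1:u+2].mean()), int(np.ptp(b[v-1:v+2,u-1:u+2].mean((0,1))))))
    print(x,r)
E
```

```text
400 [(140, 109, 103), (120, 85, 44), (100, 137, 57), (80, 143, 61), (60, 149, 63), (40, 139, 63), (20, 125, 68), (0, 128, 61), (-20, 150, 59), (-40, 71, 9), (-60, 73, 7), (-80, 75, 5), (-100, 77, 5), (-120, 77, 6), (-140, 77, 9)]
420 [(140, 87, 73), (120, 116, 48), (100, 159, 64), (80, 154, 73), (60, 150, 71), (40, 144, 72), (20, 119, 60), (0, 72, 13), (-20, 70, 7), (-40, 71, 7), (-60, 73, 5), (-80, 71, 4), (-100, 73, 4), (-120, 80, 3), (-140, 121, 3)]
450 [(140, 78, 46), (120, 162, 74), (100, 154, 84), (80, 161, 80), (60, 115, 46), (40, 73, 8), (20, 78, 8), (0, 82, 8), (-20, 77, 6), (-40, 73, 5), (-60, 70, 3), (-80, 70, 3), (-100, 78, 4), (-120, 76, 3), (-140, 213, 6)]
480 [(140, 181, 70), (120, 175, 67), (100, 82, 14), (80, 74, 11), (60, 73, 10), (40, 82, 8), (20, 93, 9), (0, 81, 8), (-20, 72, 5), (-40, 70, 3), (-60, 72, 4), (-80, 72, 3), (-100, 74, 3), (-120, 80, 4), (-140, 69, 2)]
510 [(140, 67, 18), (120, 70, 16), (100, 71, 15), (80, 69, 14), (60, 70, 10), (40, 73, 8), (20, 81, 7), (0, 80, 6), (-20, 79, 6), (-40, 76, 5), (-60, 69, 3), (-80, 70, 3), (-100, 75, 2), (-120, 80, 2), (-140, 71, 1)]
540 [(140, 137, 12), (120, 137, 11), (100, 189, 7), (80, 160, 7), (60, 66, 13), (40, 65, 11), (20, 68, 9), (0, 84, 7), (-20, 79, 6), (-40, 74, 3), (-60, 69, 3), (-80, 70, 4), (-100, 80, 3), (-120, 80, 3), (-140, 76, 2)]
```

The counter edge runs at y of about 55 at x = 450, so the foot overhangs slightly. I'll shift 60 mm to the right and 30 mm ahead.

servo_tool(deltas=[[[-0.041, 0.025, -0.0287], [0, 0, 0], 0.6], [[-0.041, 0.025, -0.0287], [0, 0, 0], 0.6], [[-0.041, 0.025, -0.0287], [0, 0, 0], 0.6], [[-0.041, 0.025, -0.0287], [0, 0, 0], 0.6], [[-0.041, 0.025, -0.0287], [0, 0, 0], 0.6], [[-0.041, 0.025, -0.0287], [0, 0, 0], 0.6], [[0, 0, 0], [0, 0, 0], 0.6], [[0, 0, 0], [0, 0, 0], 0.6]])

```text
time_s: 13.9
eef_pos: [480.5, -52.4, 255.9]
ee_rot: [-0.214, 0.674, 0.674, 0.213]
force: [0.5, -0.7, -4.0]
grip_width: 0.698
grip_force: 35.4
```

servo_tool(deltas=[[[0, 0, 0], [0, 0, 0], 0.6], [[0, 0, 0], [0, 0, 0], 0.6], [[0, 0, 0], [0, 0, 0], 0.6]])

```text
time_s: 14.2
eef_pos: [480.4, -52.1, 256.2]
ee_rot: [-0.214, 0.674, 0.674, 0.213]
force: [-0.4, -0.5, -2.6]
grip_width: 0.698
grip_force: 35.4
```

```bash
python3 - <<'E'
from h import *
s=telemetry.sense();print(s["dq"].round(2),s["force"].round(1),s["grip_force"],s["joints"].round(2)); snap("w14")
p,R=pose(); print((p-R[:,2]*66).round(0)); plan(RF,np.zeros(3),1)
from rig import ctrl
ok=abs(s["dq"]).max()<.05 and s["grip_force"]>20
print(ok, ctrl.finish_job() if ok else None)
E
```

```text
[-0. -0. -0.  0.  0.  0.] [-0.4 -0.5 -2.6] 35.401883125305176 [-0.65  0.31  1.47  0.48  1.74 -0.66]
{'bTL': [189.10000610351562, 246.10000610351562], 'bTR': [322.1000061035156, 245.10000610351562], 'bBL': [190.0, 368.0], 'bBR': [323.0, 367.0], 'g': [218.0, 147.0], 'y': [257.0, 147.5], 'r': [296.0, 147.0]}
[481. -90. 310.]
[[-0.001, 0.000, -0.000], [-0.0004, -0.0012, -0.0003], 0.6]
the job is handed in; nothing more can be done
True None
```

The job is handed in at about 14 s: the terminal is out of its dock and held in the gripper alone, level and screen up, keypad to the left (+y), about 30 cm above the counter and clear of its left edge; the cups, jar and pourer were not touched.

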